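Count a batch of fittings on the parts scale and print its label

ROBOT

A 6-joint arm with a two-finger parallel gripper is mounted at the origin on the work surface. World frame = base frame: x ahead of the robot, y to its left, z up, the work surface at z = 0. Lengths are in m, angles in degrees, forces in N, time in s.
With the tool pointing down it reaches from about 0.4 to 0.825 m from the base axis. Payload 7 kg.
Tool frame: the origin (TCP) lies midway between the tips of the shut fingers; the grasp point (between the pads) lies ctrl.grasp_offset behind it (ctrl.grasp_offset is the distance from the TCP to the grasp point, in m); z points along the fingers, y is the line along which they close (so a half turn about z gives the same grasp; the last joint's range is limited). The gripper opens to 88 mm and grips with 3 to 60 N. Pads are 19 mm wide; open, the fingers measure 130 mm over their backs; the gripper's body (78 mm by 193 mm) begins 47 mm behind the grasp point.
Start: joints at [89.559, 20.546, 0.682, 0, -70.136, -16.507], TCP at [0.197, 0.646, 0.227] pointing down, gripper open.
Joint ranges: [-176.03, 176.03], [-82.01, 121.73], [-58.28, 71.71], [-173.87, 95.51], [-174.79, -0.11], [-173.66, 173.66]. Speed limits (degrees/s): [136.94, 136.94, 172.46, 180, 180, 180].

INTERFACE

Orientations are given as [roll, pitch, yaw] about the fixed x, y, z axes, in that order (R = Rz(yaw) Ry(pitch) Rx(roll)).
In Python, from plant import ctrl gives the robot as it stands. The module is installed in compiled form; this text tells all that it offers.
- The arm moves only by the tool send_rows, never from a script. Its argument "increments" is a list that holds one entry, the list of rows, each a list of 4 numbers: the shift along the world's x, y, z normalised to -1 to 1, where 1 is 0.2 m, then the turn about the world's z normalised to -1 to 1, where 1 is 1.5 rad. In form: [[[x, y, z, roll], ...]]. A call has 1 to 12 rows; each row is the pose to reach, as a shift and turn from the pose commanded when the call began; what a row does not reach only later rows make up. A row lasts 1/8 s, in which the tool goes at most 62.5 mm and 10.7 degrees, less where a joint would pass 70% of its speed; a pose out of reach is approached as far as the arm can. A call with a number of a shift or a turn outside -1 to 1 is refused whole. A call with a gripper value outside its range is refused whole. "jaw" is the opening, from 0 (shut) to 1 (fully open), set as the call begins (left out, the last holds). The fingers move at their own pace and stop on an object; the grip force is fixed at half the most. Time passes only in rows, so rows that repeat a pose let the fingers close. It gives the time, the measured TCP pose, the force, the opening and the grip force at its end, in the units of the state.
- ctrl.get_obs(): the state, without advancing time (a new reading comes with each control period).
- ctrl.snapshot(name): name is "scene" or "side" or "wrist"; returns the picture (480x640x3 uint8, red, green, blue); there is no depth.
- ctrl.calibration(name): a dict with "mtx" (3x3 intrinsics, pixels), "k1" (the pictures are not rectified: a ray, as slopes to the right and down, at radius r is drawn at 1 + k1 r^2 times it, then the intrinsics apply), "eye" and "attitude" of the camera in the world. Camera axes: x right, y up, looking along -z (the intrinsics and any distortion apply to the point x, -y, -z); pixel columns grow to the right and rows downward; lengths in m; the calibration is good to about 2 mm. A picture is of the moment at which its call begins: read the wrist's pose just before it. calibration takes no time and is no camera call; for the wrist camera it gives the pose at the moment of the call.
- ctrl.close_job(): hands the job in; it is judged then, once.
Trained networks look in the newest picture that a camera, given by its name, has taken for a name from the list of things; names that differ only in an ending like _2 or _b are one class to them, and where a whole thing is asked for, a point or a joint stands for the part that bears it (a point fixed in the world has none). Each returns a list of dicts, best first, with "conf" (0 to 1); they miss things now and then, are a little off and sometimes report something else, mostly with a low value. They report only what shows in the picture. A call takes as long as a camera call. They do not tell look-alikes from the thing itself.
- ctrl.trace(thing, camera): "mask" (480x640 bool, what is visible of it) and "bbox" ([left, top, right, bottom] in pixels, round what is visible of it).
- ctrl.spot_point(thing, camera): "pixel" ([row, column] in pixels: a listed point, or the origin of a listed thing).
The state is a dict: "clock": time; "joint_pos": joint angles; "qvel": joint speeds; "tau": joint torques, N m; "tool_pos": TCP position; "orientation": TCP orientation; "force": force on the tool from outside, world axes, zero at the start; "moment": the same for the moment, N m; "opening": finger opening in m; "gripper_force": force on a finger pad.
Only numpy, scipy, OpenCV 4.12 (cv2) and the standard library are available. Lean on these libraries where they do the work, as an engineer would, in place of code of your own. Each camera call takes 0.05 s, during which the arm holds its last target. There are 200 camera calls.

TASK

Five hose fittings stand on the pan of the counting scale. Lightly tap the scale's sample key (the middle one of its three square keys), then its enter key (the wide bar key at the right-hand end of the row), then the print key (the round button on top of the small black label printer), letting each key come up again before the next. Press no other key, keep off the pan and the fittings, and do not lift or shift the printer or disturb the other things on the bench.

Things in the scene. Friction and masses are not known exactly. Their poses are not given: they have to be found in the camera images.
- scale: grey counting scale, fixed: 320 mm deep (x -0.165 to 0.155), 300 wide (y). Origin: centre of its footprint on the bench; -x is its front, turned towards the robot. In front a console face rises at 12 degrees, 50 to 75 mm high, with a row of five keys, 8 mm proud; displays, then the pan behind. Keys from the operator's left (+y): round power; square zero, sample, unit; wide enter bar.
- pan: flat stainless weighing pan on top of the scale, 190 mm deep, 280 mm wide, 5 mm thick; its top is 100 mm above the bench. Origin: centre of its underside, at (0.063, 0, 0.095) in the scale's frame. Its front edge is about 103 mm behind the middle of the keys.
- key_sample_top (a point): centre of the top face of the sample key: square, 26 x 26 mm, the middle one of the three square keys. Its z axis is the outward normal of the sloped face; its x and y lie along the face. The neighbouring square keys' centres lie 50 mm to either side. Keys move straight into the face, and may be pressed vertically.
- key_enter_top (a point): centre of the top face of the enter key: bar, 26 mm deep, 52 mm wide, at the operator's right-hand end of the row (-y). Axes as for the sample key. The nearest key's centre is 65 mm away.
- key_print_top (a point): centre of the top face of the print key: round, 20 mm across, 7 mm proud of the printer's flat front deck, 53 mm above the bench, on the printer's centre line 38 mm in front (-x) of its middle. z points up.
- key_sample (a joint): sample key: spring key, value = how far it is pressed in, m: 0 is up, 0.005 is fully down. It starts to move at 1.5 N and is fully down, on a hard stop, at 5 N; returns by itself; it counts as pressed from 0.0025 (3.3 N).
- key_enter (a joint): enter key: spring key, value = how far it is pressed in, m: 0 is up, 0.005 is fully down. It starts to move at 1.5 N and is fully down, on a hard stop, at 5 N; returns by itself; it counts as pressed from 0.0025 (3.3 N).
- key_print (a joint): print key: spring key, value = how far it is pressed in, m: 0 is up, 0.005 is fully down. It starts to move at 1.5 N and is fully down, on a hard stop, at 5 N; returns by itself; it counts as pressed from 0.0025 (3.3 N).
- key_power (a joint): power key, round, 26 mm, operator's left end of the row; same spring and values. Not to be pressed.
- key_zero (a joint): zero key, square, between the power and sample keys; same spring and values. Not to be pressed.
- key_unit (a joint): unit key, square, between the sample and enter keys; same spring and values. Not to be pressed.
- printer: black belt-type label printer standing loose on the bench to the left or right of the scale: 120 mm deep (x), 78 mm wide (y), 0.35 to 0.65 kg. Origin: centre of its underside; its front (-x) is turned roughly towards the robot. Its front deck is 46 mm high with the round print key; behind the deck the roll lid is 52 mm high, starting 29 mm behind the key's centre.
- fitting1: loose steel hydraulic hose adapter, one of the five weighed on the pan, standing upright: threaded ends 23 to 25 mm across, hexagon 35 mm in the middle, 46 mm high, 90 g. Origin: centre of its underside.
- fitting2: loose steel hydraulic hose adapter, one of the five weighed on the pan, standing upright: threaded ends 23 to 25 mm across, hexagon 35 mm in the middle, 46 mm high, 90 g. Origin: centre of its underside.
- fitting3: loose steel hydraulic hose adapter, one of the five weighed on the pan, standing upright: threaded ends 23 to 25 mm across, hexagon 35 mm in the middle, 46 mm high, 90 g. Origin: centre of its underside.
- fitting4: loose steel hydraulic hose adapter, one of the five weighed on the pan, standing upright: threaded ends 23 to 25 mm across, hexagon 35 mm in the middle, 46 mm high, 90 g. Origin: centre of its underside.
- fitting5: loose steel hydraulic hose adapter, one of the five weighed on the pan, standing upright: threaded ends 23 to 25 mm across, hexagon 35 mm in the middle, 46 mm high, 90 g. Origin: centre of its underside.
- oil_filter: white spin-on oil filter with a dark band, standing, 76 mm across, 90 mm high, across the scale from the printer. Origin: centre of its underside.
- bearing: steel bearing ring lying flat, 62 mm across, 16 mm high. Origin: centre of its underside.
- tape_roll: roll of brown tape lying flat, 104 mm across, 48 mm high. Origin: centre of its underside.
- wrench: steel wrench, 170 mm long, lying on the bench between robot and scale. Origin: underside, near the middle; x runs along it.
- oil_jug: dark-blue oil jug, 58 x 105 mm, 212 mm high. Origin: centre of its underside.
Things that resemble listed ones, but are neither listed nor needed, are in the scene too. What is meant by the printer is not yellow, and is the smaller of those in its own colour.

How it is judged:
By the outcome, as a careful person would: the job done as asked, in the order asked, and still so for the second after the job is handed in, with the robot touching nothing.
It also fails if it takes over 46 s, if anything falls off the work surface, if the arm or the gripper's body presses on something with over 40 N, if the wrist force passes 120 N, or if a joint passes its speed limit or range.

## Working session

There is one attempt and no reset: what is moved stays moved. The work goes in short steps, Python scripts to look and compute and a tool call to move; the robot and the scene stay as the last step left them, time stands still between calls to the robot, and variables do not carry over. Pictures are saved under pics/ and viewed, at most 10 in all, crops included, and the job is handed in when it is done.

Besides the shell and the picture viewer there is one more tool, called after "Request:" by a JSON object that holds its "name" and its "arguments", one argument or row to a line. send_rows: Moves the arm, as the interface text tells. Its arguments: {"type":"object","properties":{"increments":{"type":"array"},"jaw":{"type":"number"}},"required":["increments"]}

```bash
mkdir -p pics; cat > h.py <<'E'
import numpy as np, cv2
from plant import ctrl
def ray(cal,rc):
    K=np.array(cal["mtx"]);k=cal["k1"]
    d=np.array([(rc[1]-K[0,2])/K[0,0],(rc[0]-K[1,2])/K[1,1]]);u=d.copy()
    for _ in range(30): u=d/(1+k*(u@u))
    A=np.array(cal["attitude"],float)
    if A.shape!=(3,3):
        from scipy.spatial.transform import Rotation as R
        A=R.from_euler('xyz',A,degrees=True).as_matrix()
    v=A@np.array([u[0],-u[1],-1]); return np.array(cal["eye"]),v/np.linalg.norm(v)
def atz(cal,rc,z):
    e,v=ray(cal,rc); return e+v*(z-e[2])/v[2]
def tri(rays):
    M=np.zeros((3,3));b=np.zeros(3)
    for e,v in rays:
        P=np.eye(3)-np.outer(v,v);M+=P;b+=P@e
    p=np.linalg.solve(M,b); return p,[np.linalg.norm((np.eye(3)-np.outer(v,v))@(p-e)) for e,v in rays]
def snap(n,f):
    im=ctrl.snapshot(n); cv2.imwrite(f"pics/{f}.png",im[:,:,::-1]); return im
E
python3 - <<'E'
from h import *
np.set_printoptions(precision=4,suppress=True)
o=ctrl.get_obs();print(o["clock"],o["tool_pos"],o["orientation"],ctrl.grasp_offset)
for n in("scene","side","wrist"):
    snap(n,n+"0");c=ctrl.calibration(n);print(n,c)
    if n=="wrist":continue
    for t,z in(("key_sample_top",.07),("key_enter_top",.07),("key_print_top",.053),("printer",0),("scale",0)):
        for d in ctrl.spot_point(t,n)[:4]:print(t,np.round(d["conf"],2),np.round(d["pixel"],1),atz(c,d["pixel"],z))
E
```

```text
0.0 [0.1966 0.6452 0.2256] [179.9052  -0.0069 -16.9548] 0.0188
scene {'mtx': array([[448.4656,   0.    , 319.4065],
       [  0.    , 448.4656, 240.8646],
       [  0.    ,   0.    ,   1.    ]]), 'k1': -0.04893045445878912, 'eye': array([1.3274, 0.0884, 0.6416]), 'attitude': array([55.6077,  0.7927, 91.9274])}
key_sample_top 0.59 [249.8 329. ] [0.5274 0.0746 0.07  ]
key_enter_top 0.61 [249.1 277.7] [ 0.5263 -0.0384  0.07  ]
key_print_top 0.6 [191.5 383.7] [0.2245 0.2209 0.053 ]
key_print_top 0.47 [230.1 437.7] [0.4186 0.3339 0.053 ]
printer 0.82 [215.9 403.3] [0.2663 0.2746 0.    ]
printer 0.74 [254.8 446.3] [0.4463 0.3567 0.    ]
scale 0.62 [311.8 313.5] [0.6496 0.0445 0.    ]
side {'mtx': array([[584.1815,   0.    , 323.8134],
       [  0.    , 584.1815, 235.6981],
       [  0.    ,   0.    ,   1.    ]]), 'k1': -0.10827000185742279, 'eye': array([-0.2713, -0.6851,  1.1973]), 'attitude': array([ 44.333 ,  -1.009 , -45.5867])}
key_sample_top 0.56 [237.  318.8] [0.5163 0.0777 0.07  ]
key_enter_top 0.58 [263.6 349.3] [ 0.5043 -0.0451  0.07  ]
key_print_top 0.55 [213.  229.7] [0.4153 0.3342 0.053 ]
key_print_top 0.52 [179.4 208.7] [0.4635 0.4942 0.053 ]
key_print_top 0.39 [261.4 205.3] [0.2525 0.2355 0.053 ]
key_print_top 0.25 [199.2 382.9] [0.7716 0.066  0.053 ]
printer 0.87 [265.3 198. ] [0.2537 0.2808 0.    ]
printer 0.84 [189.1 214.5] [0.4818 0.4989 0.    ]
printer 0.62 [236.3 358.6] [0.6485 0.0468 0.    ]
printer 0.6 [215.6 240.2] [0.4622 0.3508 0.    ]
scale 0.66 [238.9 356.2] [0.6359 0.0447 0.    ]
scale 0.21 [201.9 379.1] [0.8021 0.101  0.    ]
wrist {'mtx': array([[422.0822,   0.    , 315.8005],
       [  0.    , 422.0822, 249.5104],
       [  0.    ,   0.    ,   1.    ]]), 'k1': 0.027748020984965375, 'eye': array([0.2751, 0.623 , 0.3851]), 'attitude': array([ -17.3477,    0.0601, -106.9296])}
```

View pics/scene0.png

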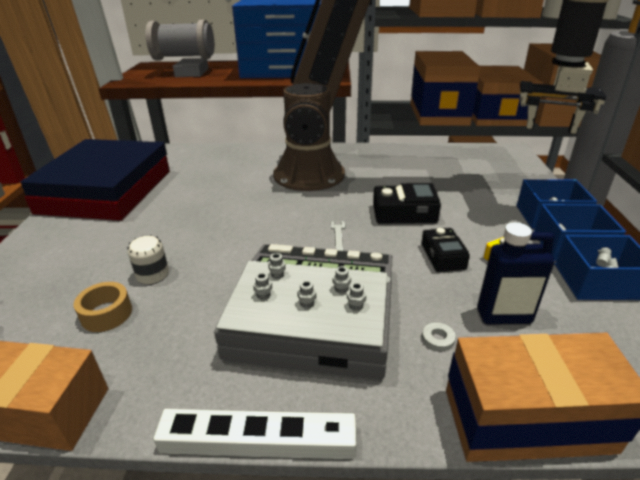

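View pics/side0.png

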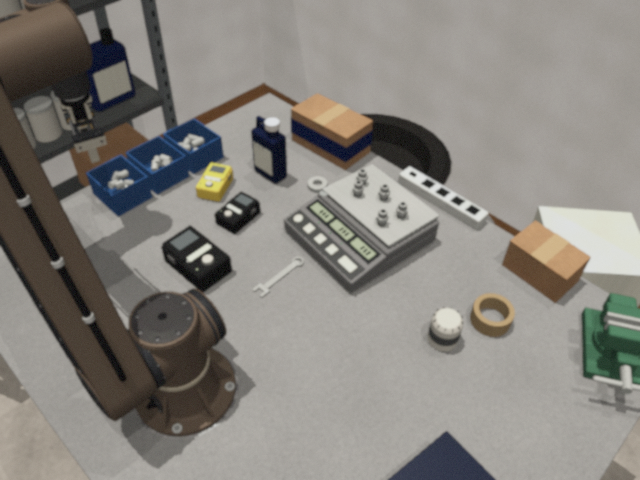

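The small black printer is the one at scene (445,250) / side (238,212). The bigger black one is at side (198,257) and the yellow one at (214,180). The sample detections (scene (329,250), side (319,237)) sit on the third key in the row, and enter is at side (349,264).

```bash
python3 - <<'E'
from h import *
np.set_printoptions(precision=4,suppress=True)
a,b=ctrl.calibration("scene"),ctrl.calibration("side")
for n,p,q in(("sample",(249.8,329),(237,318.8)),("enter",(249.1,277.7),(263.6,349.3)),("print",(230.1,437.7),(213,229.7)),("printer",(254.8,446.3),(215.6,240.2)),("scale",(311.8,313.5),(238.9,356.2))):
    print(n,*tri([ray(a,p),ray(b,q)]))
for t in("oil_jug","oil_filter","wrench"):
  for n,c in(("scene",a),("side",b)):
    for d in ctrl.spot_point(t,n)[:2]:print(t,n,round(d["conf"],2),np.round(d["pixel"]),atz(c,d["pixel"],0))
E
```

```text
sample [0.5192 0.0771 0.0659] [np.float64(0.0029457863049193104), np.float64(0.002945786304919292)]
enter [ 0.5115 -0.0401  0.0598] [np.float64(0.0007446399705929252), np.float64(0.0007446399705929587)]
print [0.4161 0.3349 0.0516] [np.float64(0.0004103350614914941), np.float64(0.0004103350614915335)]
printer [0.4589 0.3501 0.0065] [np.float64(0.0037789413432886432), np.float64(0.0037789413432886233)]
scale [ 0.6411  0.0462 -0.0066] [np.float64(0.0023631260430945255), np.float64(0.0023631260430946304)]
oil_jug scene 0.88 [315. 501.] [0.6522 0.4274 0.    ]
oil_jug side 0.76 [174. 272.] [0.6578 0.4294 0.    ]
oil_jug side 0.3 [181. 360.] [0.8334 0.2091 0.    ]
oil_filter scene 0.7 [272. 153.] [ 0.5254 -0.3359  0.    ]
oil_filter side 0.87 [340. 441.] [ 0.5271 -0.337   0.    ]
wrench scene 0.64 [242. 336.] [0.3935 0.0908 0.    ]
wrench scene 0.63 [234. 438.] [0.3553 0.3534 0.    ]
wrench side 0.94 [274. 279.] [0.3895 0.1028 0.    ]
wrench side 0.23 [319. 493.] [ 0.6746 -0.3934  0.    ]
```

Request:
{"name": "send_rows", "arguments": {
  "increments": [
    [[0.6,-1,0.45,0.15],[0.6,-1,0.45,0.15],[0.6,-1,0.45,0.15],[0.6,-1,0.45,0.15],[0.6,-1,0.45,0.15]]
  ],
  "jaw": 0
}}

```text
clock: 1.58
tool_pos: [0.3187, 0.4436, 0.3198]
orientation: [-179.7, -0.1, -4.2]
force: [0.4, 1.1, 0.6]
opening: 0.0433
gripper_force: 0.0
```

Request:
{"name": "send_rows", "arguments": {
  "increments": [
    [[0.5,-1,0,0],[0.5,-1,0,0],[0.5,-1,0,0],[0.5,-1,0,0],[0.5,-1,0,0]]
  ]
}}

```text
clock: 2.2
tool_pos: [0.4174, 0.2442, 0.3164]
orientation: [180.0, 0.0, -4.2]
force: [0.1, 0.8, -0.3]
opening: 0.0004
gripper_force: 0.0
```

Request:
{"name": "send_rows", "arguments": {
  "increments": [
    [[0.1,-0.4,0,0],[0.1,-0.4,0,0],[0.1,-0.4,0,0],[0.1,-0.4,0,0]]
  ]
}}

```text
clock: 2.7
tool_pos: [0.4367, 0.1667, 0.3164]
orientation: [-180.0, 0.0, -4.0]
force: [-0.2, 0.0, 0.0]
opening: 0.0003
gripper_force: 0.0
```

```bash
python3 - <<'E'
from h import *
np.set_printoptions(precision=4,suppress=True)
c=ctrl.calibration("wrist");print(c["eye"],c["attitude"]);im=snap("wrist","w1")
for t,z in(("key_sample_top",.068),("key_enter_top",.068),("key_print_top",.053),("printer",0)):
    for d in ctrl.spot_point(t,"wrist")[:4]:print(t,np.round(d["conf"],2),np.round(d["pixel"],1),atz(c,d["pixel"],z))
for t,z in(("key_sample",.066),("key_enter",.066),("key_zero",.066),("key_unit",.066),("key_power",.066),("key_print",.053),("printer",.05)):
    for d in ctrl.trace(t,"wrist")[:3]:
        x,y=np.nonzero(d["mask"]); print(t,round(d["conf"],2),d["bbox"],atz(c,(x.mean(),y.mean()),z), cv2.minAreaRect(np.c_[y,x].astype(np.float32)))
E
```

```text
[0.5184 0.162  0.4749] [-17.3498   0.053  -94.0078]
key_sample_top 0.62 [108.9 401.6] [0.5201 0.0839 0.068 ]
key_enter_top 0.7 [116.4 530.4] [ 0.5047 -0.0326  0.068 ]
key_enter_top 0.61 [195.7 155.3] [0.4568 0.3223 0.068 ]
key_print_top 0.59 [237.2 146.2] [0.4124 0.3455 0.053 ]
printer 0.92 [167.1   6.4] [0.4884 0.5044 0.    ]
printer 0.91 [191.1 155.1] [0.4517 0.3484 0.    ]
key_sample 0.83 [392.5, 92.3, 424.1, 124.2] [0.521  0.0797 0.066 ] ((406.0531311035156, 107.70354461669922), (29.068803787231445, 31.3304500579834), 3.814074993133545)
key_sample 0.53 [497.6, 99.1, 559.3, 130.1] [ 0.5062 -0.0328  0.066 ] ((529.475341796875, 114.40760803222656), (62.03767776489258, 30.761737823486328), 3.4682295322418213)
key_enter 0.87 [499.5, 100.1, 563.4, 131.4] [ 0.5066 -0.0328  0.066 ] ((529.9751586914062, 114.38550567626953), (62.83709716796875, 30.645963668823242), 3.6913859844207764)
key_zero 0.72 [335.1, 88.9, 367.3, 119.4] [0.5274 0.1292 0.066 ] ((351.7461853027344, 104.55329895019531), (29.353784561157227, 31.063711166381836), 4.085616588592529)
key_unit 0.85 [443.3, 96.7, 477.8, 127.7] [0.5146 0.0314 0.066 ] ((458.9072570800781, 110.90167999267578), (28.707063674926758, 32.979393005371094), 12.994616508483887)
key_power 0.58 [284.5, 86.2, 312.9, 117.3] [0.5334 0.1783 0.066 ] ((297.5, 101.0), (30.0, 27.0), 90.0)
key_print 0.54 [139.5, 227.1, 160.1, 244.8] [0.4137 0.3411 0.053 ] ((150.0, 235.5), (17.0, 20.0), 90.0)
key_print 0.51 [0.2, 196.6, 15.8, 216.1] [0.455  0.4787 0.053 ] ((5.5, 204.5), (19.0, 11.0), 90.0)
printer 0.93 [82.6, 134.0, 200.5, 254.3] [0.4568 0.3396 0.05  ] ((143.99224853515625, 194.68173217773438), (123.93172454833984, 88.71772003173828), 72.21611785888672)
printer 0.87 [194.7, 306.7, 274.0, 315.4] [0.3218 0.2532 0.05  ] ((234.5, 308.5), (9.0, 77.0), 90.0)
printer 0.68 [1.0, 113.8, 69.1, 238.7] [0.4751 0.4565 0.05  ] ((33.49999237060547, 175.5), (66.99998474121094, 122.99998474121094), 0.0)
```

View pics/w1.png

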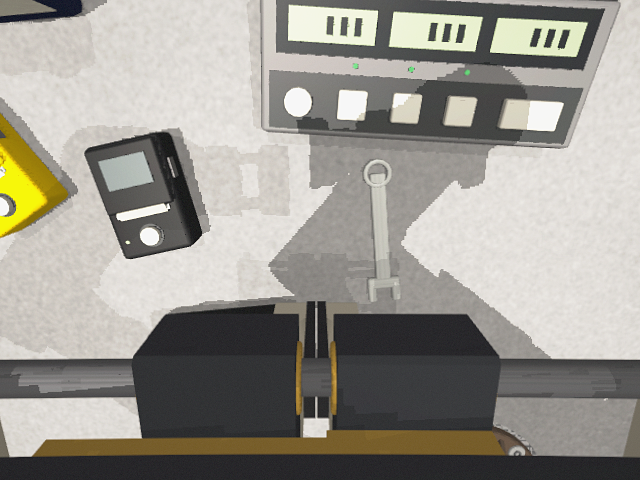

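The wrist view shows the power, zero, sample, unit and enter row at columns 298, 352, 406, 459 and 530 (row about 108). The print key is at (150,236) on the small black printer. Key spacing comes out at 213 mm against a nominal 215, and the scale's yaw is about -7 degrees.

Request:
{"name": "send_rows", "arguments": {
  "increments": [
    [[0.42,-0.435,-0.5,-0.037],[0.42,-0.435,-0.5,-0.037],[0.42,-0.435,-0.5,-0.037],[0.42,-0.435,-0.5,-0.037],[0.42,-0.435,-0.5,-0.037]]
  ]
}}

```text
clock: 3.92
tool_pos: [0.521, 0.0788, 0.217]
orientation: [-180.0, -0.0, -7.3]
force: [0.3, 0.2, 1.0]
opening: 0.0009
gripper_force: 0.0
```

Request:
{"name": "send_rows", "arguments": {
  "increments": [
    [[0,0,-0.3,0],[0,0,-0.6,0],[0,0,-0.6,0],[0,0,-0.6,0]]
  ]
}}

```text
clock: 4.42
tool_pos: [0.5224, 0.0798, 0.0992]
orientation: [-179.9, -0.2, -7.1]
force: [0.2, 0.4, 0.7]
opening: 0.0004
gripper_force: 0.0
```

```bash
python3 - <<'E'
from h import *
np.set_printoptions(precision=4,suppress=True)
o=ctrl.get_obs();print(o["tool_pos"],o["orientation"],o["force"])
c=ctrl.calibration("wrist");im=snap("wrist","w2")
for t,z in(("key_sample",.0645),("key_enter",.0645),("key_zero",.0645),("key_unit",.0645)):
    for d in ctrl.trace(t,"wrist")[:2]:
        x,y=np.nonzero(d["mask"]); print(t,round(d["conf"],2),d["bbox"],atz(c,(x.mean(),y.mean()),z))
E
```

```text
[0.5224 0.0798 0.0992] [-179.9348   -0.1719   -7.1442] [0.1567 0.4313 0.7054]
key_sample 0.71 [294.0, 264.8, 347.1, 312.6] [0.5261 0.0784 0.0645]
key_enter 0.77 [493.9, 265.6, 614.4, 319.4] [ 0.5082 -0.0335  0.0645]
key_zero 0.82 [190.9, 267.1, 252.8, 312.0] [0.5292 0.1274 0.0645]
key_zero 0.61 [388.3, 264.5, 451.9, 314.6] [0.5168 0.0299 0.0645]
key_unit 0.64 [390.5, 264.4, 450.7, 313.9] [0.517  0.03   0.0645]
```

View pics/w2.png

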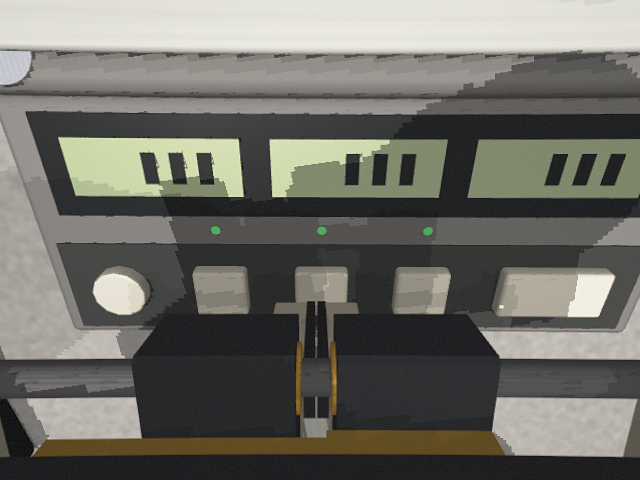

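The fingers, at column 316, are centred over the sample key (columns 294-347) and clear of its neighbours. Next I descend gently.

Request:
{"name": "send_rows", "arguments": {
  "increments": [
    [[0,0,-0.07,0],[0,0,-0.135,0],[0,0,-0.135,0],[0,0,-0.135,0]]
  ]
}}

```text
clock: 5.18
tool_pos: [0.5208, 0.0785, 0.0693]
orientation: [180.0, 0.0, -7.2]
force: [0.5, -0.9, 0.2]
opening: 0.0004
gripper_force: 0.0
```

Request:
{"name": "send_rows", "arguments": {
  "increments": [
    [[0,0,-0.01,0],[0,0,-0.02,0],[0,0,-0.025,0],[0,0,-0.025,0]]
  ]
}}

```text
clock: 5.68
tool_pos: [0.5213, 0.0788, 0.0649]
orientation: [-180.0, -0.1, -7.2]
force: [1.0, -0.8, 3.7]
opening: 0.0002
gripper_force: 1.2
```

Request:
{"name": "send_rows", "arguments": {
  "increments": [
    [[0,0,-0.01,0],[0,0,-0.01,0],[0,0,-0.01,0]]
  ]
}}

```text
clock: 6.05
tool_pos: [0.5213, 0.0789, 0.0629]
orientation: [-180.0, -0.1, -7.2]
force: [2.2, -0.3, 4.2]
opening: 0.0004
gripper_force: 1.9
```

```bash
cat > f.py <<'E'
from h import *
F=[]
for i in range(6):
    ctrl.snapshot("side" if i<5 else "wrist");o=ctrl.get_obs();F.append(np.r_[o["force"],o["tool_pos"][2]*1000])
print(np.round(F,1),np.mean(F,0))
E
python3 f.py
```

```text
[[ 2.2 -0.3  3.9 62.8]
 [ 2.5 -0.3  4.7 62.8]
 [ 1.7  0.1  4.7 62.8]
 [ 1.5  0.2  4.6 62.7]
 [ 1.6  1.1  5.  62.7]
 [ 1.7 -0.2  3.7 62.7]] [ 1.86603064  0.10169417  4.40553253 62.72938994]
```

Normal force is about 3.9 N, which is past the switching point. I'll add 1 mm for margin and then lift clear.

Request:
{"name": "send_rows", "arguments": {
  "increments": [
    [[0,0,-0.005,0],[0,0,-0.005,0],[0,0,-0.005,0]]
  ]
}}

```text
clock: 6.72
tool_pos: [0.521, 0.0788, 0.0617]
orientation: [-180.0, -0.0, -7.2]
force: [2.9, 0.8, 5.6]
opening: 0.0003
gripper_force: 2.3
```

Request:
{"name": "send_rows", "arguments": {
  "increments": [
    [[0,0,0.05,0],[0,0,0.15,0],[0,0,0.2,0],[0,0,0.2,0]]
  ]
}}

```text
clock: 7.22
tool_pos: [0.5206, 0.0786, 0.102]
orientation: [-180.0, -0.0, -7.3]
force: [-0.3, 0.1, -0.1]
opening: 0.0007
gripper_force: 0.0
```

```bash
python3 f.py; python3 -c "
from h import *;print(ctrl.get_obs()['tool_pos'])"
```

```text
[[-3.000e-01  2.000e-01 -2.000e-01  1.014e+02]
 [-4.000e-01 -9.000e-01  3.000e-01  1.010e+02]
 [ 3.000e-01  4.000e-01 -8.000e-01  1.009e+02]
 [ 5.000e-01 -5.000e-01 -0.000e+00  1.008e+02]
 [ 1.000e-01 -2.000e-01  1.000e-01  1.009e+02]
 [ 7.000e-01  4.000e-01  2.000e-01  1.009e+02]] [ 1.27400013e-01 -9.56575541e-02 -7.38838726e-02  1.00977276e+02]
[0.52037573 0.07847729 0.10093075]
```

Request:
{"name": "send_rows", "arguments": {
  "increments": [
    [[-0.065,-0.56,0,0],[-0.065,-0.56,0,0],[-0.065,-0.56,0,0],[-0.065,-0.56,0,0],[-0.065,-0.56,-0.08,0],[-0.065,-0.56,-0.16,0],[-0.065,-0.56,-0.16,0],[-0.065,-0.56,-0.16,0]]
  ]
}}

```text
clock: 8.52
tool_pos: [0.5083, -0.0326, 0.07]
orientation: [180.0, -0.0, -7.2]
force: [0.2, 0.1, -0.5]
opening: 0.0003
gripper_force: 0.0
```

Request:
{"name": "send_rows", "arguments": {
  "increments": [
    [[0,0,-0.01,0],[0,0,-0.02,0],[0,0,-0.03,0],[0,0,-0.03,0],[0,0,-0.03,0]]
  ]
}}

```text
clock: 9.15
tool_pos: [0.5086, -0.0332, 0.064]
orientation: [-180.0, -0.1, -7.2]
force: [1.9, 0.2, 3.6]
opening: 0.0005
gripper_force: 1.8
```

```bash
python3 f.py
```

```text
[[ 2.5  0.2  3.1 64. ]
 [ 2.7  1.4  2.9 64. ]
 [ 2.8  0.7  3.9 64. ]
 [ 2.9  1.2  4.4 63.9]
 [ 3.2  1.3  3.1 63.9]
 [ 3.2  1.2  3.7 63.8]] [ 2.8677779   1.01003058  3.50192626 63.92317871]
```

Request:
{"name": "send_rows", "arguments": {
  "increments": [
    [[0,0,-0.005,0],[0,0,-0.01,0],[0,0,-0.01,0],[0,0,-0.01,0]]
  ]
}}

```text
clock: 9.95
tool_pos: [0.5086, -0.0332, 0.0619]
orientation: [-180.0, -0.1, -7.2]
force: [3.7, -0.1, 5.9]
opening: 0.0
gripper_force: 2.8
```

```bash
python3 f.py
```

```text
[[ 4.2  0.3  5.6 61.9]
 [ 4.   0.7  5.2 61.9]
 [ 4.4  0.2  6.4 61.9]
 [ 4.3  1.1  5.6 61.9]
 [ 4.3  0.6  5.4 61.9]
 [ 3.7 -0.3  4.9 61.9]] [ 4.14250488  0.42121087  5.50342909 61.91431344]
```

Request:
{"name": "send_rows", "arguments": {
  "increments": [
    [[0,0,0.1,0],[0,0,0.4,0],[0,0,0.6,0],[-0.1,0.2,0.6,0],[-0.2,0.4,0.6,0],[-0.3,0.7,0.6,0],[-0.4,1,0.6,0],[-0.4,1,0.6,0]]
  ]
}}

```text
clock: 11.25
tool_pos: [0.4251, 0.1688, 0.1804]
orientation: [179.9, 0.2, -7.0]
force: [-0.7, 0.5, 0.3]
opening: 0.0003
gripper_force: 0.0
```

Request:
{"name": "send_rows", "arguments": {
  "increments": [
    [[-0.1,0.85,0,0.187],[-0.1,0.85,0,0.187],[-0.1,0.85,0,0.187],[-0.1,0.85,-0.15,0.187],[-0.1,0.85,-0.25,0.187],[-0.1,0.85,-0.25,0.187],[-0.1,0.85,-0.25,0.187]]
  ]
}}

```text
clock: 12.12
tool_pos: [0.408, 0.3359, 0.1318]
orientation: [180.0, 0.0, 8.8]
force: [-0.1, 0.5, 0.9]
opening: 0.0007
gripper_force: 0.0
```

```bash
python3 - <<'E'
from h import *
np.set_printoptions(precision=4,suppress=True)
o=ctrl.get_obs();print(o["tool_pos"],o["orientation"],o["force"])
c=ctrl.calibration("wrist");im=snap("wrist","w3")
for d in ctrl.spot_point("key_print_top","wrist")[:3]:print(d["conf"],d["pixel"],atz(c,d["pixel"],.053))
for t,z in(("key_print",.052),("printer",.05)):
    for d in ctrl.trace(t,"wrist")[:2]:
        x,y=np.nonzero(d["mask"]); print(t,round(d["conf"],2),d["bbox"],atz(c,(x.mean(),y.mean()),z))
E
```

```text
[0.408  0.3359 0.1318] [179.951    0.0306   8.793 ] [-0.1492  0.4573  0.8814]
0.8 [143.3, 56.6] [0.4536 0.4856 0.053 ]
0.77 [255.8, 308.6] [0.4112 0.3417 0.053 ]
key_print 0.87 [41.6, 120.6, 84.8, 160.1] [0.4552 0.4834 0.052 ]
key_print 0.57 [291.5, 234.5, 322.5, 268.1] [0.4138 0.3423 0.052 ]
printer 0.83 [0.0, 0.0, 169.5, 197.5] [0.4787 0.4803 0.05  ]
printer 0.77 [236.3, 77.5, 379.2, 275.7] [0.458  0.3489 0.05  ]
```

View pics/w3.png

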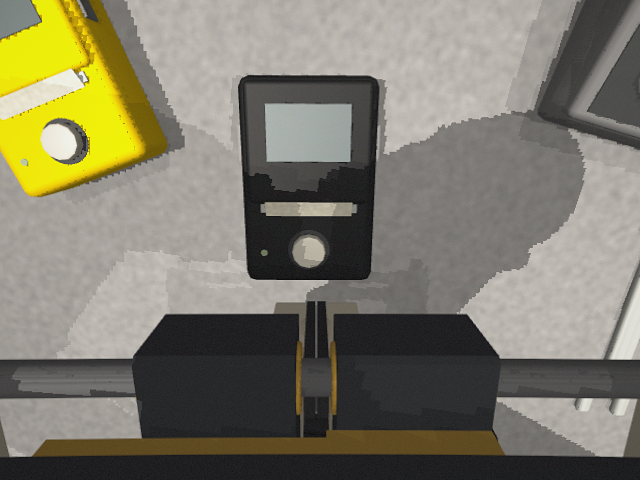

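The printer is square with the tool and its print key is at (309,251), which is (0.413, 0.3415). I'll shift onto it and descend.

Request:
{"name": "send_rows", "arguments": {
  "increments": [
    [[0.025,0.03,0,0],[0.025,0.03,-0.15,0],[0.025,0.03,-0.25,0],[0.025,0.03,-0.33,0],[0.025,0.03,-0.36,0],[0.025,0.03,-0.36,0],[0.025,0.03,-0.36,0]]
  ]
}}

```text
clock: 13.2
tool_pos: [0.4131, 0.3432, 0.0603]
orientation: [-180.0, -0.0, 8.8]
force: [0.0, 1.0, 0.6]
opening: 0.0007
gripper_force: 0.0
```

```bash
python3 f.py; python3 -c "
from h import *;print(ctrl.get_obs()['tool_pos'])"
```

```text
[[ 0.1 -0.3  0.1 60.3]
 [ 0.8  0.6  0.8 60.3]
 [ 1.3  0.6 -0.1 60.2]
 [ 0.4 -0.2 -0.2 60.1]
 [-0.3 -0.  -0.3 60. ]
 [ 0.2 -0.5  0.6 59.9]] [4.13423565e-01 1.49926170e-02 1.58430890e-01 6.01301713e+01]
[0.4128479  0.34281136 0.05989665]
```

Position is good. Press from 0.060 to about 0.0505.

Request:
{"name": "send_rows", "arguments": {
  "increments": [
    [[0,0,-0.015,0],[0,0,-0.03,0],[0,0,-0.04,0],[0,0,-0.047,0],[0,0,-0.047,0],[0,0,-0.047,0]]
  ]
}}

```text
clock: 14.25
tool_pos: [0.4128, 0.3426, 0.0503]
orientation: [180.0, 0.0, 8.8]
force: [-1.1, -0.4, 3.0]
opening: 0.0006
gripper_force: 1.7
```

```bash
python3 f.py
```

```text
[[-1.  -1.2  2.7 50.3]
 [-1.5 -0.4  3.1 50.3]
 [-1.  -0.2  3.  50.2]
 [-1.3  0.1  3.2 50.2]
 [-1.4 -1.1  3.1 50.2]
 [-1.9 -0.4  3.3 50.2]] [-1.32859466 -0.52182719  3.07011786 50.23652749]
```

About 3.1 N so far, so 1.2 mm more.

Request:
{"name": "send_rows", "arguments": {
  "increments": [
    [[0,0,-0.006,0],[0,0,-0.006,0],[0,0,-0.006,0]]
  ]
}}

```text
clock: 14.92
tool_pos: [0.4128, 0.3426, 0.049]
orientation: [180.0, 0.0, 8.8]
force: [-1.3, -1.3, 4.2]
opening: 0.0005
gripper_force: 2.2
```

```bash
python3 f.py
```

```text
[[-1.9 -0.8  3.1 49. ]
 [-1.9 -1.1  6.  49. ]
 [-1.7 -0.5  3.5 49. ]
 [-1.8 -1.7  4.3 49. ]
 [-1.  -0.6  4.3 48.9]
 [-1.8 -1.   4.3 49. ]] [-1.69010995 -0.9563586   4.24733798 48.96025745]
```

4.25 N at 4 mm in, so the key is pressed. Lift straight up and check.

Request:
{"name": "send_rows", "arguments": {
  "increments": [
    [[0,0,0.05,0],[0,0,0.2,0],[0,0,0.4,0],[0,0,0.6,0],[0,0,0.6,0],[0,0,0.6,0]]
  ]
}}

```text
clock: 15.98
tool_pos: [0.4125, 0.3424, 0.1689]
orientation: [-180.0, 0.0, 8.8]
force: [-0.3, -0.4, -0.7]
opening: 0.0007
gripper_force: 0.0
```

```bash
python3 - <<'E'
from h import *
o=ctrl.get_obs();print(o["clock"],o["tool_pos"],o["force"])
a=cv2.imread("pics/side0.png");b=snap("side","side1")[:,:,::-1]
d=cv2.absdiff(a,b)
cv2.imwrite("pics/cmp.png",b[130:380,130:560])
for t in("key_print_top",):
    for n in("side",):
        for q in ctrl.spot_point(t,n)[:3]:print(q["pixel"],q["conf"])
c=ctrl.calibration("wrist");ctrl.snapshot("wrist")
for q in ctrl.spot_point("key_print_top","wrist"):print(atz(c,q["pixel"],.053),q["conf"])
E
```

```text
15.975 [0.41249253 0.34244036 0.16886116] [-0.33158918 -0.39711838 -0.73904918]
[262.7, 351.4] 0.62
[182.1, 207.4] 0.59
[217.0, 238.2] 0.56
[0.41048651 0.34193624 0.053     ] 0.82
[0.45476135 0.4867689  0.053     ] 0.73
```

View pics/cmp.png

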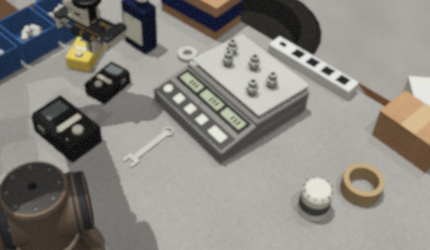

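The bench crop shows the fittings upright on the pan at about (250,65), with the printer (107,82), wrench and filter all where they were. I'm handing the job in.

```bash
python3 -c "
from plant import ctrl;print(ctrl.close_job())"
```

```text
the job is handed in; nothing more can be done
None
```

I tapped the sample, enter and print keys in that order, lifting clear after each one; peak press force was about 6 N. The job was handed in at about 16 s with nothing else on the bench visibly moved; the key presses are judged from force and depth readings, since the scale and printer gave no confirmation.

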